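# Rebuild the ribbon winder's spacer stack

## Robot

A 7-joint arm with a two-finger parallel gripper is mounted at the origin on the work surface. World frame = base frame: x ahead of the robot, y to its left, z up, the work surface at z = 0. Lengths are in m, angles in rad, forces in N, time in s.
With the tool pointing down it reaches from about 0.4 to 0.85 m from the base axis. Payload 4.5 kg.
Tool frame: the origin (TCP) lies midway between the tips of the shut fingers; the grasp point (between the pads) lies 19 mm behind it; z points along the fingers, y is the line along which they close (so a half turn about z gives the same grasp; the last joint's range is limited). The gripper opens to 88 mm and grips with 3 to 60 N. Pads are 18 mm wide; open, the fingers measure 123 mm over their backs; the gripper's body (75 mm by 187 mm) begins 45 mm behind the grasp point.
Start: joints at [1.303, 0.689, -0.195, 1.565, 0.157, 0.902, -0.215], TCP at [0.186, -0.597, 0.239] pointing down, gripper open.
Joint ranges: [-3.01, 3.01], [-0.46, 2.08], [-1.47, 1.51], [0.13, 2.56], [-1, 4.14], [0.04, 2.09], [-2.66, 2.66]. Speed limits (rad/s): [2.57, 2.57, 3.14, 3.14, 3.14, 3.14, 3.14].

## Interface

Orientations are given as a unit quaternion [x, y, z, w].
In Python, from plant import r gives the robot as it stands.
- The arm moves only by the tool carry_out, never from a script. Its argument "plan" is a list of rows, each an object with "rot": the turn, a rotation vector about the tool's x, y, z in rad, a list of three; "xyz": the shift along the tool's x, y, z in m, a list of three; "grip": the closure in counts, from 0 (fully open) to 255 (shut). In form: [{"rot": [wx, wy, wz], "xyz": [dx, dy, dz], "grip": grip}, ...]. A call has 1 to 8 rows; each row is the pose to reach, as a shift and turn from the pose commanded when the call began, along the tool's axes at that moment; what a row does not reach only later rows make up. A row lasts 1/12 s, in which the tool goes at most 41.7 mm and 7.16 degrees, less where a joint would pass 70% of its speed; a pose out of reach is approached as far as the arm can. A call with a gripper value outside its range is refused whole. The fingers move at their own pace and stop on an object; "squeeze" is the grip in N (left out, the last holds). Time passes only in rows, so rows that repeat a pose let the fingers close. It gives the time, the measured TCP pose, the force, the opening and the grip force at its end, in the units of the state.
- r.get_state(): the state, without advancing time (a new reading comes with each control period).
- r.snapshot(name): name is "scene" or "top" or "wrist"; returns the picture (400x640x3 uint8, red, green, blue); there is no depth.
- r.camera_params(name): a dict with "fx", "fy", "cx", "cy" (pixels), "position" and "attitude" of the camera in the world; the wrist camera has in their place "hand_eye" (4x4, takes a point from camera to tool coordinates, whose origin is the TCP and whose axes are the flange's). Camera axes: x right, y down, z forward; pixel columns grow to the right and rows downward; lengths in m; the calibration is good to about 2 mm. A picture is of the moment at which its call begins: read the wrist's pose just before it. camera_params takes no time and is no camera call.
- r.finish_job(): hands the job in; it is judged then, once.
The state is a dict: "clock": time; "q": joint angles; "qd": joint speeds; "joint_torque": joint torques, N m; "tool_pos": TCP position; "eef_rot": TCP orientation; "contact_force": force on the tool from outside, world axes, zero at the start; "moment": the same for the moment, N m; "opening": opening from 0.0 (shut) to 1.0 (fully open); "finger_force": force on a finger pad.
Only numpy, scipy, OpenCV 4.12 (cv2) and the standard library are available. Lean on these libraries where they do the work, as an engineer would, in place of code of your own. Each camera call takes 0.05 s, during which the arm holds its last target. There are 200 camera calls.

## Task

Thread the two loose square-holed spacers onto the ribbon winder's upright spindle, the larger one first and fully home on the flange, then the smaller one on top of it, fully down. The spindle is square and its angle is not known: rest each spacer gently on its shoulder and turn the spacer until it drops onto the square, never forcing it. Leave everything else on the table as it stands.

Things in the scene. Friction and masses are not known exactly. Their poses are not given: they have to be found in the camera images.
- winder: Ribbon winder fixed to the table: white housing 120 x 120 x 40 mm, a steel crank level out of its +x face (not used). Origin: centre of its underside, on the spindle's axis; z up. In its middle stands a steel spindle with a flange; both turn about the vertical against a stiff brake (0.15 N m). The spindle's angle is unrelated to the housing's, starts anywhere and is not measured: feel or see it.
- seat (a point): Point on the spindle's axis at the top face of its 72 mm flange, 50 mm above the table: the larger spacer's underside rests here when home. From here the spindle is 18 mm square for 36 mm. A spacer goes down the square only when its hole is turned to within about 4 degrees of it (gentle pressing draws it in from about 8); turned farther, it drags the spindle round and binds until the turn is eased back.
- shoulder (a point): Point on the spindle's axis 37 mm above the flange, level with the tops of the square's four slightly rounded corners (1.2 mm radius). A round pilot nose, 17.2 mm across with a domed tip, rises from inside the square to 15 mm above this point. A spacer's hole passes over the nose at any angle, then is stopped by the corners at or up to 1 mm below this point until it is turned to match.
- large_spacer: Plain aluminium spacer disc, 58 mm in diameter and 18 mm thick, lying flat on the table, with a square through-hole 19 mm across the flats (1 mm chamfer at its rims). Origin: centre of its underside; z: its axis, up; x and y: square to the hole's sides. The same after every quarter turn and either face up. About 90 g.
- small_spacer: Plain aluminium spacer disc, 44 mm in diameter and 18 mm thick, lying flat on the table, with a square through-hole 19 mm across the flats (1 mm chamfer at its rims). Origin: centre of its underside; z: its axis, up; x and y: square to the hole's sides. The same after every quarter turn and either face up. About 50 g.
- ribbon_reel: Bystander: yellow ribbon reel with white cheeks, 60 mm across, 25 mm tall, lying flat. Origin: centre of its underside.
- tape_roll: Bystander: paper-coloured roll of tape, 60 mm across with a 38 mm round hole, 22 mm tall, lying flat. Origin: centre of its underside.
- paper_cup: Bystander: white paper cup, 72 mm across, 85 mm tall, upright. Origin: centre of its underside.
- paint_cup: Bystander: second white paper cup, 72 mm across, 85 mm tall, upright. Origin: centre of its underside.
- paint_jar: Bystander: blue jar with a black cap, 56 mm across, 75 mm tall, upright. Origin: centre of its underside.
- glue_stick: Bystander: upright glue stick with an orange cap, 27 mm across, 88 mm tall. Origin: centre of its underside.
- sanding_block: Bystander: cork sanding block, 70 x 45 x 28 mm. Origin: centre of its underside.
Mind the look-alikes: they are no part of the job. What is shaped like the winder but purple is not meant.

How it is judged:
By the outcome, as a careful person would: the job done as asked, in the order asked, and still so for the second after the job is handed in, with the robot touching nothing.
It also fails if it takes over 67 s, if anything falls off the work surface, if the arm or the gripper's body presses on something with over 40 N, if the wrist force passes 120 N, or if a joint passes its speed limit or range.

## Working session

There is one attempt and no reset: what is moved stays moved. The work goes in short steps, Python scripts to look and compute and a tool call to move; the robot and the scene stay as the last step left them, time stands still between calls to the robot, and variables do not carry over. Pictures are saved under pics/ and viewed, at most 11 in all, crops included, and the job is handed in when it is done.

Besides the shell and the picture viewer there is one more tool, called after "Request:" as name([rows], argument=value, ...), one row to a line, values as JSON. carry_out: Moves the arm, as the interface text tells. Its arguments: {"type":"object","properties":{"plan":{"type":"array"},"squeeze":{"type":"number"}},"required":["plan"]}

```bash
ls; mkdir -p pics
python3 - <<'E'
from plant import r
import cv2
s=r.get_state();print(s)
for n in("top","scene"):
    print(n,r.camera_params(n)); cv2.imwrite(f'pics/{n}0.png',r.snapshot(n)[:,:,::-1])
print(r.camera_params("wrist"))
E
```

```text
pics
{'clock': 0.0, 'q': array([ 1.3028087 ,  0.68998222, -0.19452412,  1.56634704,  0.15730532,
        0.90251624, -0.215115  ]), 'qd': array([-0.00136431, -0.00041148, -0.00173456,  0.00121262,  0.00186981,
       -0.00038968, -0.00023579]), 'joint_torque': array([-7.01254685e-04, -5.27560902e+01, -1.26676161e+00, -1.53426522e+01,
       -5.25024394e-02,  6.58332006e-03,  1.99892852e-04]), 'tool_pos': array([ 0.18553158, -0.59615565,  0.2379106 ]), 'eef_rot': array([ 9.88630604e-01,  1.50361776e-01, -2.06504023e-04, -9.06590527e-04]), 'contact_force': array([ 0.64629981, -0.2014757 ,  0.27831051]), 'moment': array([-0.03475063, -0.03618662,  0.02278367]), 'finger_force': 0.0, 'opening': 0.999919138409632}
top {'fx': 376.848529695178, 'fy': 376.848529695178, 'cx': 317.3406631101868, 'cy': 195.200401382401, 'position': array([ 0.24982139, -0.00244667,  1.31810399]), 'attitude': array([-0.69786636,  0.71144073, -0.05320727,  0.06327414])}
scene {'fx': 365.6161694160083, 'fy': 365.6161694160083, 'cx': 318.79792237302456, 'cy': 198.56732360421833, 'position': array([1.25537229, 0.16661966, 0.61965517]), 'attitude': array([ 0.55151569,  0.69110638, -0.36485649, -0.29168847])}
{'fx': 311.5669168411358, 'fy': 311.5669168411358, 'cx': 320.01317190087195, 'cy': 203.34277662837255, 'hand_eye': array([[ 1.34023998e-04, -9.52613024e-01, -3.04184825e-01,
         7.91583462e-02],
       [ 9.99999666e-01, -1.17759860e-04,  8.09387943e-04,
         4.06957708e-05],
       [-8.06854258e-04, -3.04184832e-01,  9.52612690e-01,
        -1.45332841e-01],
       [ 0.00000000e+00,  0.00000000e+00,  0.00000000e+00,
         1.00000000e+00]])}
```

View pics/top0.png

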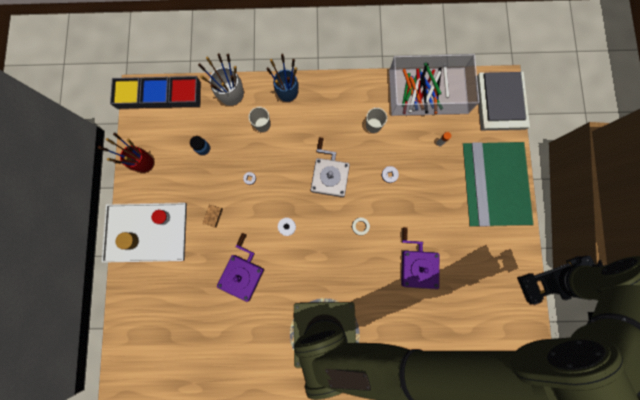

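View pics/scene0.png

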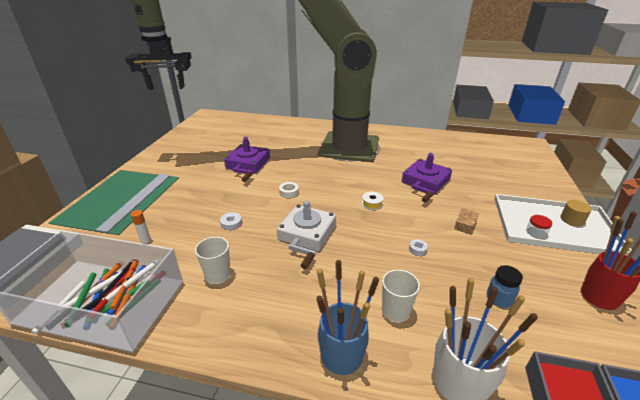

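The top view shows the white winder at about (330,177), the large spacer at (390,174) and the small spacer at (249,178). The purple winders, reel (286,227) and tape (360,226) are not to be touched.

```bash
cat > h.py <<'E'
from plant import r
import numpy as np, cv2
from scipy.spatial.transform import Rotation as R
def cam(n,s=None):
    c=r.camera_params(n)
    if n!="wrist": return c,R.from_quat(c['attitude']).as_matrix(),c['position']
    H=c['hand_eye'];s=s or r.get_state();T=R.from_quat(s['eef_rot']).as_matrix()
    return c,T@H[:3,:3],T@H[:3,3]+s['tool_pos']
def cast(C,uv,z):
    c,A,p=C;uv=np.atleast_2d(uv).astype(float)
    d=np.c_[(uv[:,0]-c['cx'])/c['fx'],(uv[:,1]-c['cy'])/c['fy'],np.ones(len(uv))]@A.T
    return p+d*((z-p[2])/d[:,2])[:,None]
def proj(C,P):
    c,A,p=C;q=(np.atleast_2d(P)-p)@A
    return np.c_[q[:,0]/q[:,2]*c['fx']+c['cx'],q[:,1]/q[:,2]*c['fy']+c['cy']]
def delta(P,s=None):
    s=s or r.get_state();return R.from_quat(s['eef_rot']).inv().apply(np.array(P)-s['tool_pos'])
def rep():
    s=r.get_state();T=R.from_quat(s['eef_rot']).as_matrix()
    print('t',round(s['clock'],2),'p',s['tool_pos'].round(4),'yaw(tool y)',np.degrees(np.arctan2(T[1,1],T[0,1])).round(2),'tilt',T[:,2].round(4),'F',s['contact_force'].round(2),'M',s['moment'].round(3),'open',round(s['opening']*88,2),'ff',round(s['finger_force'],1),'q7',s['q'].round(2))
    return s
E
python3 - <<'E'
from h import *
im=cv2.imread('pics/top0.png');C=cam('top')
hsv=cv2.cvtColor(im,cv2.COLOR_BGR2HSV)
m=((hsv[:,:,1]<60)&(hsv[:,:,2]>110)).astype(np.uint8)
n,l,st,ce=cv2.connectedComponentsWithStats(m)
for i in range(1,n):
    x,y,w,h,a=st[i]
    if 40<a<2500 and 100<y<300 and 180<x<460:
        print(st[i],ce[i].round(1),[cast(C,(x+w/2-.5,y+h/2-.5),z).round(4)[0] for z in(.018,.04)], 'diam px/m',w/376.8*1.3)
cv2.imwrite('pics/topc.png',cv2.resize(im[150:210,220:420],None,fx=4,fy=4,interpolation=cv2.INTER_CUBIC))
rep()
E
```

```text
[249 107  20  20 156] [259.6 119. ] [array([0.7606, 0.2227, 0.018 ]), array([0.7519, 0.2189, 0.04  ])] diam px/m 0.06900212314225053
[366 108  21  20 150] [374.4 120.4] [array([ 0.7465, -0.2028,  0.018 ]), array([ 0.7381, -0.1994,  0.04  ])] diam px/m 0.07245222929936306
[ 311  149   38   48 1169] [329.7 175.7] [array([ 0.5467, -0.0302,  0.018 ]), array([ 0.5417, -0.0298,  0.04  ])] diam px/m 0.131104033970276
[382 166  17  17 206] [389.9 174. ] [array([ 0.5368, -0.2429,  0.018 ]), array([ 0.5319, -0.2388,  0.04  ])] diam px/m 0.05865180467091295
[243 172  13  13 108] [249.2 177.8] [array([0.533 , 0.2546, 0.018 ]), array([0.5282, 0.2503, 0.04  ])] diam px/m 0.04485138004246285
[278 218  18  18 239] [286.3 226.4] [array([0.359 , 0.1227, 0.018 ]), array([0.3571, 0.1206, 0.04  ])] diam px/m 0.06210191082802548
[352 218  18  17 148] [360.5 226. ] [array([ 0.3558, -0.1326,  0.018 ]), array([ 0.354 , -0.1304,  0.04  ])] diam px/m 0.06210191082802548
t 0.1 p [ 0.1855 -0.5963  0.238 ] yaw(tool y) -72.7 tilt [-6.0e-04  1.4e-03 -1.0e+00] F [0.43 0.6  0.12] M [ 0.013 -0.01   0.023] open 88.11 ff 0.0 q7 [ 1.3   0.69 -0.19  1.57  0.16  0.9  -0.22]
```

View pics/topc.png

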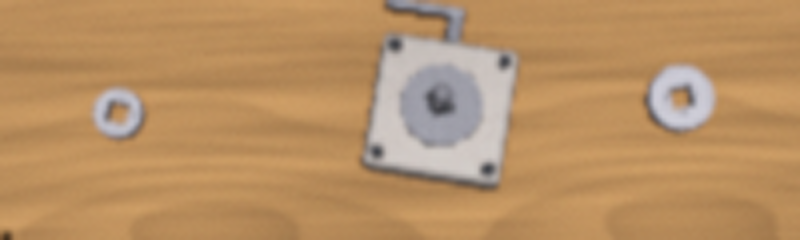

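Run:
```python
from h import *
print(delta([.537,-.243,.12]).round(4))
```

```text
[ 0.4406 -0.2326  0.1183]
```

Request:
carry_out([
  {"rot": [0, 0, 0], "xyz": [0.033, -0.0175, 0.005], "grip": 0},
  {"rot": [0, 0, 0], "xyz": [0.066, -0.035, 0.01], "grip": 0},
  {"rot": [0, 0, 0], "xyz": [0.099, -0.0525, 0.015], "grip": 0},
  {"rot": [0, 0, 0], "xyz": [0.132, -0.07, 0.02], "grip": 0},
  {"rot": [0, 0, 0], "xyz": [0.165, -0.0875, 0.025], "grip": 0},
  {"rot": [0, 0, 0], "xyz": [0.198, -0.105, 0.03], "grip": 0},
  {"rot": [0, 0, 0], "xyz": [0.231, -0.1225, 0.035], "grip": 0},
  {"rot": [0, 0, 0], "xyz": [0.264, -0.14, 0.04], "grip": 0},
])

```text
clock: 0.77
tool_pos: [0.397, -0.3831, 0.1983]
eef_rot: [0.989, 0.15, -0.0, -0.0]
contact_force: [0.9, -0.2, 0.3]
opening: 1.0
finger_force: 0.0
```

Request:
carry_out([
  {"rot": [0, 0, 0], "xyz": [0.033, -0.0175, 0.015], "grip": 0},
  {"rot": [0, 0, 0], "xyz": [0.066, -0.035, 0.03], "grip": 0},
  {"rot": [0, 0, 0], "xyz": [0.099, -0.0525, 0.045], "grip": 0},
  {"rot": [0, 0, 0], "xyz": [0.132, -0.07, 0.06], "grip": 0},
  {"rot": [0, 0, 0], "xyz": [0.165, -0.0875, 0.075], "grip": 0},
  {"rot": [0, 0, 0], "xyz": [0.177, -0.0925, 0.079], "grip": 0},
  {"rot": [0, 0, 0], "xyz": [0.177, -0.0925, 0.079], "grip": 0},
])

```text
clock: 1.35
tool_pos: [0.5404, -0.2386, 0.1182]
eef_rot: [0.988, 0.154, 0.0, -0.002]
contact_force: [1.0, -0.3, 0.2]
opening: 1.001
finger_force: 0.0
```

Run:
```python
from h import *
rep();s=r.get_state();im=r.snapshot('wrist')[:,:,::-1];cv2.imwrite('pics/w1.png',im)
print(proj(cam('wrist',s),[[.537,-.243,.018],[.54,-.03,.05]]))
```

```text
t 1.35 p [ 0.5404 -0.2386  0.1182] yaw(tool y) -72.27 tilt [ 1.0e-04  3.6e-03 -1.0e+00] F [ 1.01 -0.3   0.19] M [-0.034  0.005 -0.008] open 88.1 ff 0.0 q7 [ 0.39  0.81 -0.09  1.77  0.12  0.57 -1.03]
[[323.97135526 209.62054745]
 [ 23.53030473 129.04646473]]
```

View pics/w1.png

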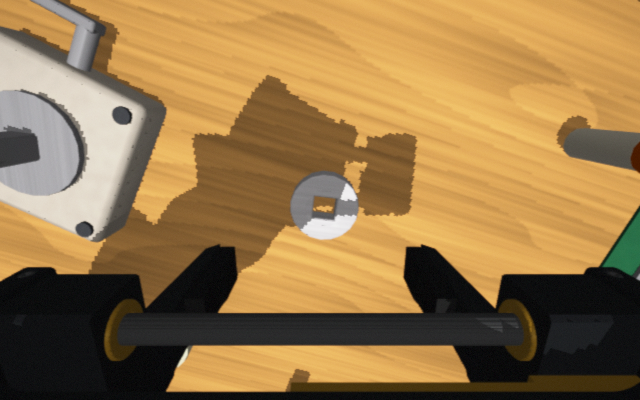

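The large spacer sits at (325,205), 4 px from the prediction. The winder is at the left edge with its flange near (35,142).

```bash
cat >> h.py <<'E'
def disc(im,C,guess,rad,ztop,box=60):
    """top-face centre, diameter and hole angle of a grey disc near guess (world)"""
    u,v=proj(C,guess)[0].astype(int);x0=max(u-box,0);y0=max(v-box,0)
    hsv=cv2.cvtColor(np.ascontiguousarray(im[y0:v+box,x0:u+box]),cv2.COLOR_BGR2HSV)
    m=((hsv[:,:,1]<70)&(hsv[:,:,2]>50)).astype(np.uint8)
    cs,hi=cv2.findContours(m,cv2.RETR_CCOMP,cv2.CHAIN_APPROX_NONE)
    k=max((i for i in range(len(cs)) if hi[0][i][3]<0),key=lambda i:cv2.contourArea(cs[i]))
    W=lambda c:cast(C,c[:,0]+[x0,y0],ztop)[:,:2]
    (c,d)=cv2.minEnclosingCircle((W(cs[k])*1e3).astype(np.float32))
    print('disc mm',np.round(c,1),'dia',round(2*d,1))
    for i in range(len(cs)):
        if hi[0][i][3]==k and cv2.contourArea(cs[i])>60:
            w=W(cs[i])*1e3;b=cv2.minAreaRect(w.astype(np.float32));print('hole',np.round(b[0],1),np.round(b[1],1),'ang',round(b[2],1))
E
python3 - <<'E'
from h import *
im=cv2.imread('pics/w1.png');C=cam('wrist')
disc(im,C,[.537,-.243,.018],29,.018)
# winder: fit ellipse to flange corners visible
print(cast(C,[[122,115],[84,229]],.04).round(4))
im2=cv2.imread('pics/top0.png');C2=cam('top')
px=np.array([[395,44],[504,61],[487,169],[377,152]])/4-.375+[220,150]
P=cast(C2,px,.04);print(P.round(4),P.mean(0).round(4))
print(delta([.537,-.243,.05]))
E
```

```text
disc mm [ 537.3 -246. ] dia 60.0
hole [ 538.6 -245.4] [15.2 19.4] ang 10.4
[[ 0.5654 -0.0898  0.04  ]
 [ 0.4703 -0.0716  0.04  ]]
[[ 0.585   0.0081  0.04  ]
 [ 0.5677 -0.0865  0.04  ]
 [ 0.4726 -0.069   0.04  ]
 [ 0.4895  0.0254  0.04  ]] [ 0.5287 -0.0305  0.04  ]
[-0.00133008  0.00054705  0.06896975]
```

Request:
carry_out([
  {"rot": [0, 0, 0.067], "xyz": [-0.002, 0.003, 0.02], "grip": 0},
  {"rot": [0, 0, 0.134], "xyz": [-0.0044, 0.0058, 0.045], "grip": 0},
  {"rot": [0, 0, 0.134], "xyz": [-0.0044, 0.0058, 0.06], "grip": 0},
  {"rot": [0, 0, 0.134], "xyz": [-0.0044, 0.0058, 0.06], "grip": 0},
])

```text
clock: 1.73
tool_pos: [0.5312, -0.2531, 0.0577]
eef_rot: [0.997, 0.082, -0.003, -0.0]
contact_force: [-0.2, -0.4, 0.1]
opening: 0.999
finger_force: 0.0
```

Run:
```python
from h import *
s=rep();im=r.snapshot('wrist')[:,:,::-1];cv2.imwrite('pics/w2.png',im)
C=cam('wrist',s)
disc(im,C,[.538,-.2455,.018],29,.018,90)
print(proj(C,[.538,-.2455,.018]))
```

```text
t 1.73 p [ 0.5312 -0.2531  0.0577] yaw(tool y) -80.62 tilt [-6.3e-03 -4.0e-04 -1.0e+00] F [-0.19 -0.37  0.09] M [-0.013  0.036 -0.045] open 87.89 ff 0.0 q7 [ 0.39  0.9  -0.04  1.8   0.08  0.45 -1.12]
disc mm [ 540.2 -242.3] dia 60.1
hole [ 541.7 -242.8] [13.4 18.4] ang 9.4
[[309.69466481 221.19103516]]
```

View pics/w2.png

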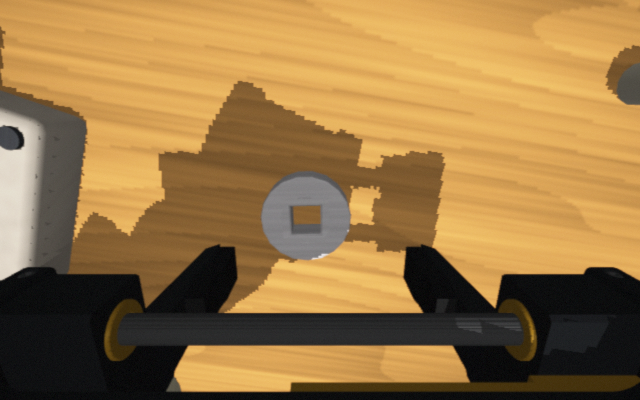

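The disc centre is at (306,216), about 14 px left of the fingers' midline at 320. I'll shift by that and recheck.

Request:
carry_out([
  {"rot": [0, 0, 0], "xyz": [0.005, -0.005, 0.01], "grip": 0},
  {"rot": [0, 0, 0], "xyz": [0.01, -0.009, 0.02], "grip": 0},
  {"rot": [0, 0, 0], "xyz": [0.01, -0.009, 0.02], "grip": 0},
  {"rot": [0, 0, 0], "xyz": [0.01, -0.009, 0.02], "grip": 0},
  {"rot": [0, 0, 0], "xyz": [0.01, -0.009, 0.02], "grip": 0},
])

```text
clock: 2.2
tool_pos: [0.5439, -0.2399, 0.04]
eef_rot: [0.996, 0.084, 0.0, 0.0]
contact_force: [-0.7, -0.7, -0.8]
opening: 0.997
finger_force: 0.0
```

Run:
```python
from h import *
s=rep();im=r.snapshot('wrist')[:,:,::-1];cv2.imwrite('pics/w3.png',im)
C=cam('wrist',s)
disc(im,C,[.540,-.2425,.018],29,.018,100)
rep()
```

```text
t 2.2 p [ 0.5439 -0.2399  0.04  ] yaw(tool y) -80.35 tilt [ 4.e-04 -3.e-04 -1.e+00] F [-0.67 -0.71 -0.8 ] M [0.03  0.016 0.02 ] open 87.7 ff 0.0 q7 [ 0.36  0.93 -0.04  1.79  0.08  0.42 -1.14]
disc mm [ 541.1 -241.9] dia 61.3
hole [ 542.9 -241.7] [11.7 18.4] ang 9.6
t 2.25 p [ 0.5438 -0.2402  0.0401] yaw(tool y) -80.38 tilt [ 5.e-04 -5.e-04 -1.e+00] F [ 0.09 -0.62  0.18] M [-0.014  0.022  0.002] open 87.84 ff 0.0 q7 [ 0.36  0.93 -0.04  1.79  0.08  0.42 -1.14]
```

Request:
carry_out([
  {"rot": [0, 0, 0], "xyz": [-0.0045, 0.0013, 0.012], "grip": 0},
  {"rot": [0, 0, 0], "xyz": [-0.0045, 0.0013, 0.024], "grip": 0},
  {"rot": [0, 0, 0], "xyz": [-0.0045, 0.0013, 0.037], "grip": 0},
  {"rot": [0, 0, 0], "xyz": [-0.0045, 0.0013, 0.037], "grip": 0},
  {"rot": [0, 0, 0], "xyz": [-0.0045, 0.0013, 0.037], "grip": 255},
  {"rot": [0, 0, 0], "xyz": [-0.0045, 0.0013, 0.037], "grip": 255},
  {"rot": [0, 0, 0], "xyz": [-0.0045, 0.0013, 0.037], "grip": 255},
  {"rot": [0, 0, 0], "xyz": [-0.0045, 0.0013, 0.037], "grip": 255},
], squeeze=15)

```text
clock: 2.92
tool_pos: [0.5396, -0.242, 0.0029]
eef_rot: [0.996, 0.084, 0.0, 0.0]
contact_force: [0.0, -0.4, -0.5]
opening: 0.722
finger_force: 0.0
```

Run:
```python
from h import *
rep()
```

```text
t 2.92 p [ 0.5396 -0.242   0.0029] yaw(tool y) -80.38 tilt [ 3.e-04 -1.e-04 -1.e+00] F [ 0.02 -0.42 -0.5 ] M [ 0.022  0.01  -0.015] open 63.57 ff 0.0 q7 [ 0.36  0.99 -0.03  1.8   0.08  0.35 -1.14]
```

Request:
carry_out([
  {"rot": [0, 0, 0], "xyz": [0, 0, 0], "grip": 255},
  {"rot": [0, 0, 0], "xyz": [0, 0, 0], "grip": 255},
  {"rot": [0, 0, 0], "xyz": [0, 0, 0], "grip": 255},
  {"rot": [0, 0, 0], "xyz": [0, 0, -0.005], "grip": 255},
  {"rot": [0, 0, 0], "xyz": [0, 0, -0.03], "grip": 255},
  {"rot": [0, 0, 0], "xyz": [0, 0, -0.065], "grip": 255},
  {"rot": [0, 0, 0], "xyz": [0, 0, -0.1], "grip": 255},
  {"rot": [0, 0, 0], "xyz": [0, 0, -0.14], "grip": 255},
])

```text
clock: 3.58
tool_pos: [0.5383, -0.2416, 0.1436]
eef_rot: [0.996, 0.084, -0.001, -0.001]
contact_force: [0.6, 0.3, -1.2]
opening: 0.662
finger_force: 15.0
```

Request:
carry_out([
  {"rot": [0, 0, 0], "xyz": [-0.007, -0.035, 0], "grip": 255},
  {"rot": [0, 0, 0], "xyz": [-0.014, -0.071, 0], "grip": 255},
  {"rot": [0, 0, 0], "xyz": [-0.021, -0.107, 0], "grip": 255},
  {"rot": [0, 0, 0], "xyz": [-0.028, -0.143, 0], "grip": 255},
  {"rot": [0, 0, 0], "xyz": [-0.035, -0.179, 0], "grip": 255},
  {"rot": [0, 0, 0], "xyz": [-0.042, -0.215, 0], "grip": 255},
  {"rot": [0, 0, 0], "xyz": [-0.044, -0.221, 0], "grip": 255},
  {"rot": [0, 0, 0], "xyz": [-0.044, -0.221, 0], "grip": 255},
])

```text
clock: 4.25
tool_pos: [0.458, -0.0285, 0.143]
eef_rot: [0.996, 0.087, -0.001, -0.001]
contact_force: [-0.4, -0.6, -1.0]
opening: 0.662
finger_force: 15.0
```

Request:
carry_out([
  {"rot": [0, 0, 0], "xyz": [0, 0, 0], "grip": 255},
  {"rot": [0, 0, 0], "xyz": [0, 0, 0], "grip": 255},
  {"rot": [0, 0, 0], "xyz": [0, 0, 0], "grip": 255},
])

```text
clock: 4.5
tool_pos: [0.4599, -0.0334, 0.1428]
eef_rot: [0.997, 0.082, 0.0, 0.001]
contact_force: [0.3, 0.2, -0.8]
opening: 0.662
finger_force: 15.0
```

Run:
```python
from h import *
s=rep();im=r.snapshot('wrist')[:,:,::-1];cv2.imwrite('pics/w4.png',im)
C=cam('wrist',s)
print(proj(C,[[.53,-.031,.087],[.53,-.031,.05]]))
rep()
```

```text
t 4.5 p [ 0.4599 -0.0334  0.1428] yaw(tool y) -80.57 tilt [ 0.0011 -0.001  -1.    ] F [ 0.3   0.15 -0.79] M [-0.018 -0.02  -0.056] open 58.27 ff 15.0 q7 [-0.03  0.65  0.    2.15 -0.    0.34 -1.43]
[[334.2527265  120.11208337]
 [331.97011197 117.67192394]]
t 4.55 p [ 0.4597 -0.0332  0.1428] yaw(tool y) -80.56 tilt [ 9.e-04 -9.e-04 -1.e+00] F [-0.13  0.75 -1.19] M [ 0.028 -0.001  0.003] open 58.11 ff 15.0 q7 [-0.03  0.65  0.    2.15 -0.    0.34 -1.43]
```

View pics/w4.png

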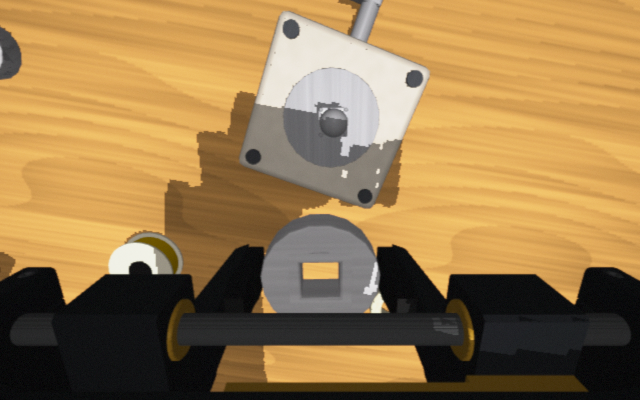

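The camera is nearly straight above the spindle: nose at (333,122), flange around it, and the gripped disc's hole at (320,275).

Run:
```python
from h import *
im=cv2.imread('pics/w4.png');C=cam('wrist')
c=im[60:180,270:400];c=cv2.convertScaleAbs(c,alpha=1.3)
cv2.imwrite('pics/c4.png',cv2.resize(c,None,fx=5,fy=5,interpolation=cv2.INTER_CUBIC)[:600])
P=cast(C,[[291,29],[414,78],[365,196],[253,157]],.04);print(P.round(4),P.mean(0).round(4))
F=cast(C,[[284,117],[379,117],[332,67],[332,168]],.05);print(F.round(4),F.mean(0))
# held hole: top-face z 
print('hole', [ (cast(C,[[301,262],[340,262]],.158).round(4))])
print(proj(C,[.5287,-.0305,.087]))
```

```text
[[ 0.5845  0.0081  0.04  ]
 [ 0.5674 -0.0863  0.04  ]
 [ 0.4723 -0.0693  0.04  ]
 [ 0.4894  0.0256  0.04  ]] [ 0.5284 -0.0305  0.04  ]
[[ 0.5245  0.0041  0.05  ]
 [ 0.536  -0.0649  0.05  ]
 [ 0.5637 -0.0248  0.05  ]
 [ 0.4928 -0.0374  0.05  ]] [ 0.52927253 -0.03075828  0.05      ]
hole [array([[ 0.4671, -0.0231,  0.158 ],
       [ 0.4701, -0.0411,  0.158 ]])]
[[333.41790217 121.90522641]]
```

View pics/c4.png

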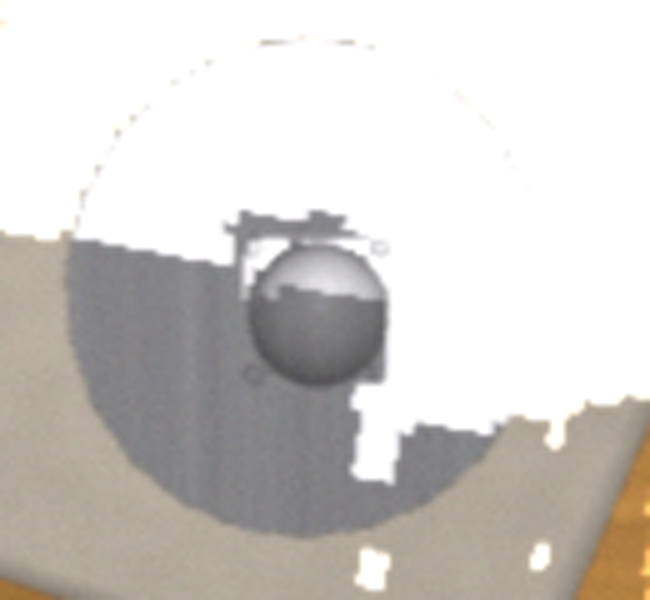

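The four square corners show at crop (252,247), (380,247), (252,373) and (378,373). They line up with the image axes, so the spindle is already at nearly the tool's and hole's angle. Next I'll get the held hole's offset and the move.

Run:
```python
from h import *
im=cv2.imread('pics/w4.png');s=r.get_state();C=cam('wrist',s)
k=np.array([[252,247],[380,247],[378,373],[252,373]])/5-.4+[270,60]
P=cast(C,k,.087);print(P.round(4),P.mean(0).round(4))
e=np.roll(P,-1,0)-P;print(np.degrees(np.arctan2(e[:,1],e[:,0])).round(1),np.linalg.norm(e,axis=1).round(4))
# held disc: edges in vertical profile through hole, horizontal profile
g=cv2.cvtColor(im,cv2.COLOR_BGR2HSV)
print(g[205:315,312].tolist()[::1] if 0 else [(v,*g[v,330].tolist()) for v in list(range(208,220))+list(range(256,318))])
```

```text
[[ 0.5349 -0.021   0.087 ]
 [ 0.5375 -0.0366  0.087 ]
 [ 0.5225 -0.0392  0.087 ]
 [ 0.5199 -0.0235  0.087 ]] [ 0.5287 -0.03    0.087 ]
[ -80.6 -170.1   99.4    9.4] [0.0158 0.0153 0.0159 0.0153]
[(208, 19, 149, 236), (209, 19, 146, 238), (210, 20, 147, 240), (211, 20, 140, 243), (212, 20, 140, 243), (213, 19, 140, 236), (214, 15, 115, 182), (215, 11, 33, 107), (216, 0, 3, 93), (217, 0, 3, 92), (218, 0, 6, 92), (219, 150, 6, 91), (256, 0, 4, 135), (257, 150, 4, 133), (258, 165, 4, 137), (259, 150, 8, 132), (260, 0, 4, 130), (261, 14, 25, 130), (262, 15, 99, 175), (263, 18, 143, 232), (264, 19, 144, 238), (265, 20, 144, 239), (266, 19, 142, 241), (267, 19, 147, 238), (268, 18, 147, 234), (269, 19, 147, 234), (270, 19, 146, 236), (271, 18, 149, 235), (272, 19, 146, 234), (273, 19, 147, 238), (274, 20, 141, 240), (275, 20, 139, 241), (276, 20, 143, 240), (277, 19, 142, 236), (278, 17, 128, 201), (279, 13, 42, 109), (280, 0, 0, 88), (281, 165, 11, 93), (282, 165, 5, 94), (283, 165, 6, 91), (284, 0, 6, 92), (285, 135, 5, 96), (286, 0, 5, 93), (287, 150, 3, 89), (288, 120, 3, 89), (289, 170, 9, 89), (290, 150, 6, 88), (291, 60, 3, 88), (292, 15, 6, 89), (293, 140, 9, 89), (294, 135, 5, 93), (295, 150, 3, 94), (296, 165, 5, 102), (297, 160, 6, 122), (298, 150, 6, 129), (299, 30, 2, 127), (300, 165, 4, 134), (301, 165, 4, 138), (302, 160, 6, 135), (303, 0, 4, 135), (304, 150, 4, 131), (305, 60, 2, 131), (306, 120, 2, 129), (307, 165, 4, 129), (308, 0, 2, 131), (309, 170, 6, 129), (310, 170, 6, 128), (311, 160, 6, 128), (312, 150, 2, 113), (313, 120, 11, 45), (314, 0, 0, 29), (315, 105, 16, 32), (316, 165, 15, 35), (317, 150, 8, 34)]
```

Run:
```python
from h import *
im=cv2.imread('pics/w4.png');s=r.get_state();C=cam('wrist',s)
Ri=R.from_quat(s['eef_rot']).inv()
g=cv2.cvtColor(im,cv2.COLOR_BGR2HSV)
print([(u,int(g[270,u,1])) for u in list(range(297,305))+list(range(336,345))])
print([(u,int(g[290,u,2])) for u in list(range(297,307))+list(range(334,345))])
print([(u,int(g[268,u,2])) for u in list(range(256,268))+list(range(374,386))])
f=lambda uv,z:(Ri.apply(cast(C,uv,z)-s['tool_pos'])*1e3).round(2)
for z in(.158,.157): print(z,f([[320,261.7],[320,296.5],[301,290],[340,290]],z))
print('outer bottom edge front',f([[320,214]],.14),'spindle',f(proj(C,[.5287,-.0302,.087]),.087))
```

```text
[(297, 4), (298, 4), (299, 7), (300, 3), (301, 21), (302, 103), (303, 141), (304, 145), (336, 145), (337, 145), (338, 120), (339, 34), (340, 5), (341, 2), (342, 6), (343, 4), (344, 4)]
[(297, 125), (298, 124), (299, 118), (300, 105), (301, 91), (302, 84), (303, 86), (304, 88), (305, 89), (306, 90), (334, 89), (335, 90), (336, 87), (337, 86), (338, 90), (339, 87), (340, 98), (341, 111), (342, 121), (343, 125), (344, 124)]
[(256, 13), (257, 10), (258, 11), (259, 9), (260, 15), (261, 42), (262, 94), (263, 127), (264, 136), (265, 138), (266, 138), (267, 137), (374, 231), (375, 233), (376, 230), (377, 189), (378, 100), (379, 37), (380, 13), (381, 13), (382, 10), (383, 8), (384, 12), (385, 17)]
0.158 [[  9.08   0.12 -15.24]
 [ -9.74   0.12 -15.25]
 [ -6.1   -9.01 -15.26]
 [ -6.12   9.74 -15.24]]
0.157 [[  8.54   0.12 -14.24]
 [-10.42   0.13 -14.25]
 [ -6.76  -9.08 -14.26]
 [ -6.78   9.82 -14.24]]
outer bottom edge front [[26.24  0.13  2.77]] spindle [[68.48  8.26 55.81]]
```

Request:
carry_out([
  {"rot": [0, 0, 0], "xyz": [0.023, 0.003, 0], "grip": 255},
  {"rot": [0, 0, 0], "xyz": [0.046, 0.006, 0], "grip": 255},
  {"rot": [0, 0, 0], "xyz": [0.069, 0.008, 0.01], "grip": 255},
  {"rot": [0, 0, 0], "xyz": [0.069, 0.008, 0.02], "grip": 255},
  {"rot": [0, 0, 0], "xyz": [0.069, 0.008, 0.03], "grip": 255},
  {"rot": [0, 0, 0], "xyz": [0.069, 0.008, 0.03], "grip": 255},
  {"rot": [0, 0, 0], "xyz": [0.069, 0.008, 0.03], "grip": 255},
  {"rot": [0, 0, 0], "xyz": [0.069, 0.008, 0.03], "grip": 255},
])

```text
clock: 5.22
tool_pos: [0.5275, -0.0284, 0.1127]
eef_rot: [0.997, 0.083, -0.001, 0.0]
contact_force: [0.3, 0.4, -0.3]
opening: 0.661
finger_force: 15.0
```

Run:
```python
from h import *
s=rep();im=r.snapshot('wrist')[:,:,::-1];cv2.imwrite('pics/w5.png',im)
C=cam('wrist',s)
c=im[180:330,240:400]
cv2.imwrite('pics/c5.png',cv2.resize(c,None,fx=4,fy=4,interpolation=cv2.INTER_CUBIC))
g=cv2.cvtColor(np.ascontiguousarray(im),cv2.COLOR_BGR2HSV)
print(proj(C,[[.5287,-.0302,.102]]))
```

```text
t 5.22 p [ 0.5275 -0.0284  0.1127] yaw(tool y) -80.43 tilt [-1.4e-03 -3.0e-04 -1.0e+00] F [ 0.28  0.4  -0.27] M [ 0.007 -0.042  0.011] open 58.15 ff 15.0 q7 [-0.04  0.76  0.    1.97 -0.01  0.41 -1.43]
[[323.37856947 252.21939684]]
```

View pics/c5.png

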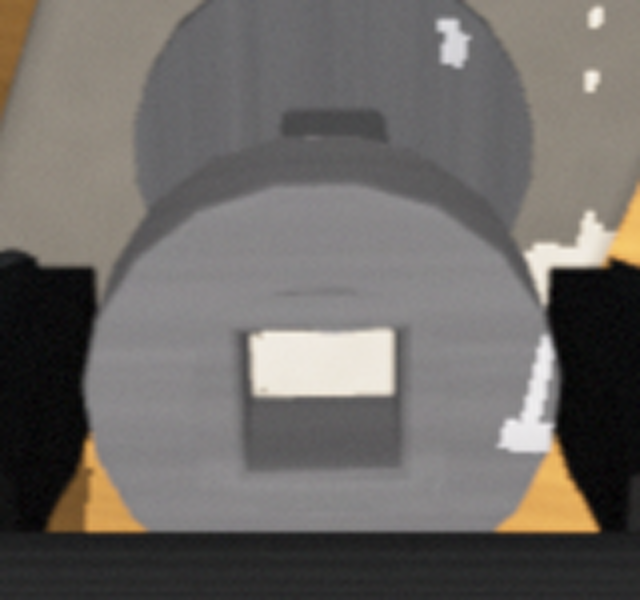

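The shaft's front face is centred at column 323.5 and the held hole at 321. The hole is about 1.6 mm off in tool y, which the measured pose confirms. I'll correct and let it settle.

Request:
carry_out([
  {"rot": [0, 0, 0], "xyz": [0, 0, 0], "grip": 255},
  {"rot": [0, 0, 0], "xyz": [0, 0, 0], "grip": 255},
  {"rot": [0, 0, 0], "xyz": [0, 0, 0], "grip": 255},
  {"rot": [0, 0, 0], "xyz": [0, 0, 0], "grip": 255},
])

```text
clock: 5.6
tool_pos: [0.5286, -0.0278, 0.113]
eef_rot: [0.996, 0.084, 0.0, 0.0]
contact_force: [-0.6, -0.1, -0.8]
opening: 0.661
finger_force: 15.0
```

Run:
```python
from h import *
s=rep()
print(delta([.5287,-.0302,.1])*1e3)
im=r.snapshot('wrist')[:,:,::-1];C=cam('wrist',s)
g=cv2.cvtColor(np.ascontiguousarray(im),cv2.COLOR_BGR2HSV)[:,:,2].astype(int)
print('hole',g[288,296:346].tolist());print('shaft',g[210,300:346].tolist());print('col',g[225:305,318].tolist())
rep()
```

```text
t 5.6 p [ 0.5286 -0.0278  0.113 ] yaw(tool y) -80.38 tilt [ 4.e-04 -1.e-04 -1.e+00] F [-0.63 -0.14 -0.82] M [-0.021 -0.014 -0.01 ] open 58.18 ff 15.0 q7 [-0.04  0.76  0.    1.97 -0.01  0.41 -1.43]
[-0.27966882  2.38044552 12.97475902]
hole [132, 132, 128, 123, 107, 90, 86, 95, 93, 94, 94, 92, 93, 94, 90, 94, 93, 94, 94, 92, 92, 91, 91, 94, 92, 92, 91, 93, 93, 93, 93, 95, 92, 93, 92, 89, 91, 90, 91, 92, 91, 92, 88, 89, 104, 116, 122, 130, 131, 131]
shaft [107, 108, 103, 103, 103, 106, 105, 107, 107, 105, 104, 96, 87, 76, 76, 78, 77, 78, 76, 75, 77, 79, 76, 78, 79, 78, 76, 76, 77, 76, 75, 75, 78, 77, 76, 82, 96, 107, 107, 106, 107, 108, 106, 106, 105, 104]
col [106, 124, 139, 139, 139, 138, 139, 139, 138, 138, 136, 136, 137, 135, 135, 138, 135, 135, 136, 137, 138, 138, 137, 134, 136, 137, 134, 131, 131, 137, 137, 139, 139, 141, 140, 136, 131, 142, 194, 217, 237, 239, 239, 239, 238, 238, 238, 237, 238, 237, 237, 238, 237, 225, 119, 93, 93, 96, 96, 96, 94, 96, 94, 91, 92, 93, 91, 91, 93, 94, 96, 101, 116, 131, 136, 139, 142, 141, 136, 136]
t 5.65 p [ 0.5285 -0.0278  0.1129] yaw(tool y) -80.38 tilt [ 4.e-04 -1.e-04 -1.e+00] F [ 0.29  0.32 -1.01] M [ 0.007 -0.044 -0.031] open 58.39 ff 15.0 q7 [-0.04  0.76  0.    1.97 -0.01  0.41 -1.43]
```

Request:
carry_out([
  {"rot": [0, 0, 0], "xyz": [0.0003, 0.0025, 0], "grip": 255},
  {"rot": [0, 0, 0], "xyz": [0.0003, 0.0025, 0], "grip": 255},
  {"rot": [0, 0, 0], "xyz": [0.0003, 0.0025, 0], "grip": 255},
  {"rot": [0, 0, 0], "xyz": [0.0003, 0.0025, 0.004], "grip": 255},
  {"rot": [0, 0, 0], "xyz": [0.0003, 0.0025, 0.008], "grip": 255},
  {"rot": [0, 0, 0], "xyz": [0.0003, 0.0025, 0.012], "grip": 255},
  {"rot": [0, 0, 0], "xyz": [0.0003, 0.0025, 0.015], "grip": 255},
  {"rot": [0, 0, 0], "xyz": [0.0003, 0.0025, 0.015], "grip": 255},
])

```text
clock: 6.32
tool_pos: [0.5291, -0.0301, 0.0969]
eef_rot: [0.996, 0.084, -0.0, -0.0]
contact_force: [0.4, 0.2, -0.3]
opening: 0.662
finger_force: 15.0
```

Run:
```python
from h import *
s=rep()
print(delta([.5287,-.0304,.1])*1e3)
```

```text
t 6.32 p [ 0.5291 -0.0301  0.0969] yaw(tool y) -80.38 tilt [-7.e-04  0.e+00 -1.e+00] F [ 0.35  0.17 -0.33] M [-0.029 -0.087  0.011] open 58.22 ff 15.0 q7 [-0.03  0.79  0.    1.97 -0.01  0.38 -1.43]
[-0.40236471  0.19419092 -3.1131369 ]
```

Request:
carry_out([
  {"rot": [0, 0, 0], "xyz": [0, 0, 0.002], "grip": 255},
  {"rot": [0, 0, 0], "xyz": [0, 0, 0.004], "grip": 255},
  {"rot": [0, 0, 0], "xyz": [0, 0, 0.006], "grip": 255},
  {"rot": [0, 0, 0], "xyz": [0, 0, 0.007], "grip": 255},
  {"rot": [0, 0, 0], "xyz": [0, 0, 0.008], "grip": 255},
  {"rot": [0, 0, 0], "xyz": [0, 0, 0.009], "grip": 255},
  {"rot": [0, 0, 0], "xyz": [0, 0, 0.0095], "grip": 255},
  {"rot": [0, 0, 0], "xyz": [0, 0, 0.0095], "grip": 255},
])

```text
clock: 6.98
tool_pos: [0.5297, -0.0302, 0.0883]
eef_rot: [0.996, 0.084, 0.0, 0.0]
contact_force: [0.8, 1.4, -1.2]
opening: 0.66
finger_force: 15.0
```

Run:
```python
from h import *
s=rep()
print(delta([.5287,-.0304,.1])*1e3)
```

```text
t 6.98 p [ 0.5297 -0.0302  0.0883] yaw(tool y) -80.38 tilt [ 0.001 -0.    -1.   ] F [ 0.85  1.37 -1.21] M [ 0.059 -0.221 -0.042] open 58.09 ff 15.0 q7 [-0.03  0.81  0.    1.98 -0.    0.36 -1.43]
[ -0.96239608   0.0161483  -11.73543936]
```

No stop at the shoulder, so it seems to be entering the square. I'll go on gently.

Request:
carry_out([
  {"rot": [0, 0, 0], "xyz": [-0.0005, 0, 0.001], "grip": 255},
  {"rot": [0, 0, 0], "xyz": [-0.0005, 0, 0.002], "grip": 255},
  {"rot": [0, 0, 0], "xyz": [-0.0005, 0, 0.003], "grip": 255},
  {"rot": [0, 0, 0], "xyz": [-0.0005, 0, 0.004], "grip": 255},
  {"rot": [0, 0, 0], "xyz": [-0.0005, 0, 0.005], "grip": 255},
  {"rot": [0, 0, 0], "xyz": [-0.0005, 0, 0.005], "grip": 255},
])

```text
clock: 7.48
tool_pos: [0.5296, -0.0303, 0.0832]
eef_rot: [0.996, 0.084, 0.001, 0.0]
contact_force: [3.8, 1.2, 1.1]
opening: 0.662
finger_force: 15.0
```

Run:
```python
from h import *
s=rep()
print(delta([.5287,-.0304,.1])*1e3)
```

```text
t 7.48 p [ 0.5296 -0.0303  0.0832] yaw(tool y) -80.38 tilt [ 0.0017  0.     -1.    ] F [3.83 1.23 1.06] M [ 0.157 -0.761  0.   ] open 58.28 ff 15.0 q7 [-0.03  0.82  0.    1.98 -0.    0.35 -1.43]
[-8.48363559e-01  2.58194128e-03 -1.67677503e+01]
```

It is 6 mm below the shoulder, so the square has engaged. A 4 N side force shows the tool wants to sit slightly further +x. I'll comply and continue.

Request:
carry_out([
  {"rot": [0, 0, 0], "xyz": [0.0012, -0.0003, 0], "grip": 255},
  {"rot": [0, 0, 0], "xyz": [0.0012, -0.0003, 0.002], "grip": 255},
  {"rot": [0, 0, 0], "xyz": [0.0012, -0.0003, 0.004], "grip": 255},
  {"rot": [0, 0, 0], "xyz": [0.0012, -0.0003, 0.006], "grip": 255},
  {"rot": [0, 0, 0], "xyz": [0.0012, -0.0003, 0.008], "grip": 255},
  {"rot": [0, 0, 0], "xyz": [0.0012, -0.0003, 0.01], "grip": 255},
  {"rot": [0, 0, 0], "xyz": [0.0012, -0.0003, 0.012], "grip": 255},
  {"rot": [0, 0, 0], "xyz": [0.0012, -0.0003, 0.012], "grip": 255},
])

```text
clock: 8.15
tool_pos: [0.5297, -0.0298, 0.0708]
eef_rot: [0.996, 0.084, -0.0, 0.0]
contact_force: [2.6, 0.5, -1.3]
opening: 0.655
finger_force: 15.0
```

Run:
```python
from h import *
s=rep()
print(delta([.5287,-.0304,.1])*1e3)
```

```text
t 8.15 p [ 0.5297 -0.0298  0.0708] yaw(tool y) -80.38 tilt [-4.e-04 -0.e+00 -1.e+00] F [ 2.59  0.52 -1.33] M [ 0.103 -0.435  0.011] open 57.65 ff 15.0 q7 [-0.03  0.84  0.    1.98 -0.    0.32 -1.43]
[ -1.11161919   0.39207689 -29.23109156]
```

Request:
carry_out([
  {"rot": [0, 0, 0], "xyz": [0.0006, 0, 0.002], "grip": 255},
  {"rot": [0, 0, 0], "xyz": [0.0006, 0, 0.004], "grip": 255},
  {"rot": [0, 0, 0], "xyz": [0.0006, 0, 0.006], "grip": 255},
  {"rot": [0, 0, 0], "xyz": [0.0006, 0, 0.008], "grip": 255},
  {"rot": [0, 0, 0], "xyz": [0.0006, 0, 0.01], "grip": 255},
  {"rot": [0, 0, 0], "xyz": [0.0006, 0, 0.0125], "grip": 255},
  {"rot": [0, 0, 0], "xyz": [0.0006, 0, 0.015], "grip": 255},
  {"rot": [0, 0, 0], "xyz": [0.0006, 0, 0.015], "grip": 255},
])

```text
clock: 8.82
tool_pos: [0.5299, -0.0298, 0.0556]
eef_rot: [0.996, 0.084, -0.001, -0.0]
contact_force: [-0.6, -0.0, -0.5]
opening: 0.664
finger_force: 15.0
```

Request:
carry_out([
  {"rot": [0, 0, 0], "xyz": [0, 0, 0.001], "grip": 255},
  {"rot": [0, 0, 0], "xyz": [0, 0, 0.002], "grip": 255},
  {"rot": [0, 0, 0], "xyz": [0, 0, 0.002], "grip": 255},
])

```text
clock: 9.07
tool_pos: [0.5303, -0.0298, 0.0541]
eef_rot: [0.996, 0.084, -0.0, 0.0]
contact_force: [-0.2, 0.1, -0.6]
opening: 0.661
finger_force: 15.0
```

Run:
```python
from h import *
s=rep()
```

```text
t 9.07 p [ 0.5303 -0.0298  0.0541] yaw(tool y) -80.38 tilt [-2.e-04 -1.e-04 -1.e+00] F [-0.23  0.12 -0.64] M [ 0.019 -0.007  0.025] open 58.14 ff 15.0 q7 [-0.03  0.87  0.    1.98 -0.    0.29 -1.43]
```

Request:
carry_out([
  {"rot": [0, 0, 0], "xyz": [0, 0, 0.0008], "grip": 255},
  {"rot": [0, 0, 0], "xyz": [0, 0, 0.0015], "grip": 255},
  {"rot": [0, 0, 0], "xyz": [0, 0, 0.0018], "grip": 255},
  {"rot": [0, 0, 0], "xyz": [0, 0, 0.0018], "grip": 255},
])

```text
clock: 9.4
tool_pos: [0.5305, -0.0298, 0.0528]
eef_rot: [0.996, 0.084, 0.0, 0.0]
contact_force: [-0.7, -0.3, 3.5]
opening: 0.662
finger_force: 15.0
```

Request:
carry_out([
  {"rot": [0, 0, 0], "xyz": [0, 0, 0], "grip": 0},
  {"rot": [0, 0, 0], "xyz": [0, 0, 0], "grip": 0},
  {"rot": [0, 0, 0], "xyz": [0, 0, 0], "grip": 0},
  {"rot": [0, 0, 0], "xyz": [0, 0, 0], "grip": 0},
  {"rot": [0, 0, 0], "xyz": [0, 0, -0.005], "grip": 0},
])

```text
clock: 9.82
tool_pos: [0.5299, -0.0297, 0.0568]
eef_rot: [0.996, 0.084, -0.001, -0.0]
contact_force: [-0.8, -0.6, 0.5]
opening: 0.997
finger_force: 0.0
```

Run:
```python
from h import *
s=rep()
```

```text
t 9.82 p [ 0.5299 -0.0297  0.0568] yaw(tool y) -80.38 tilt [-1.5e-03 -1.0e-04 -1.0e+00] F [-0.76 -0.6   0.5 ] M [ 0.068  0.023 -0.043] open 87.76 ff 0.0 q7 [-0.03  0.86  0.    1.98 -0.    0.3  -1.43]
```

The larger spacer landed on the flange (tool stopped at 52.8 mm with 3.5 N). Going for the smaller one.

Request:
carry_out([
  {"rot": [0, 0, 0], "xyz": [0, 0, -0.025], "grip": 0},
  {"rot": [0, 0, 0], "xyz": [0, 0, -0.06], "grip": 0},
  {"rot": [0, 0, 0], "xyz": [0, 0, -0.095], "grip": 0},
  {"rot": [0, 0, 0], "xyz": [0.007, -0.037, -0.1], "grip": 0},
  {"rot": [0, 0, 0], "xyz": [0.014, -0.075, -0.1], "grip": 0},
  {"rot": [0, 0, 0], "xyz": [0.021, -0.113, -0.1], "grip": 0},
  {"rot": [0, 0, 0], "xyz": [0.028, -0.15, -0.1], "grip": 0},
  {"rot": [0, 0, 0], "xyz": [0.035, -0.187, -0.1], "grip": 0},
])

```text
clock: 10.48
tool_pos: [0.5334, 0.1623, 0.1579]
eef_rot: [0.996, 0.084, 0.0, -0.0]
contact_force: [0.2, -0.8, 0.2]
opening: 1.0
finger_force: 0.0
```

Request:
carry_out([
  {"rot": [0, 0, 0], "xyz": [0.006, -0.033, 0.015], "grip": 0},
  {"rot": [0, 0, 0], "xyz": [0.012, -0.066, 0.035], "grip": 0},
  {"rot": [0, 0, 0], "xyz": [0.017, -0.092, 0.06], "grip": 0},
  {"rot": [0, 0, 0], "xyz": [0.017, -0.092, 0.09], "grip": 0},
  {"rot": [0, 0, 0], "xyz": [0.017, -0.092, 0.11], "grip": 0},
  {"rot": [0, 0, 0], "xyz": [0.017, -0.092, 0.11], "grip": 0},
  {"rot": [0, 0, 0], "xyz": [0.017, -0.092, 0.11], "grip": 0},
  {"rot": [0, 0, 0], "xyz": [0.017, -0.092, 0.11], "grip": 0},
])

```text
clock: 11.15
tool_pos: [0.536, 0.2537, 0.0487]
eef_rot: [0.997, 0.083, 0.001, -0.0]
contact_force: [-0.3, 0.2, -0.2]
opening: 0.999
finger_force: 0.0
```

Run:
```python
from h import *
s=rep();im=r.snapshot('wrist')[:,:,::-1];cv2.imwrite('pics/w6.png',im)
C=cam('wrist',s)
disc(im,C,[.535,.2545,.018],22,.018,90)
cv2.imwrite('pics/c6.png',cv2.resize(im[120:320,180:460],None,fx=2,fy=2))
rep()
```

```text
t 11.15 p [0.536  0.2537 0.0487] yaw(tool y) -80.44 tilt [ 1.7e-03  3.0e-04 -1.0e+00] F [-0.33  0.2  -0.21] M [ 0.073 -0.027  0.007] open 87.95 ff 0.0 q7 [-0.55  0.92  0.06  1.8  -0.11  0.42 -1.82]
disc mm [537.8 255.8] dia 47.3
hole [539.4 256.4] [16.6 13.1] ang 73.6
t 11.2 p [0.5363 0.2539 0.0491] yaw(tool y) -80.44 tilt [ 2.5e-03  9.0e-04 -1.0e+00] F [ 0.55 -0.02  0.57] M [-0.006 -0.018 -0.024] open 87.97 ff 0.0 q7 [-0.55  0.92  0.06  1.8  -0.11  0.42 -1.82]
```

View pics/c6.png

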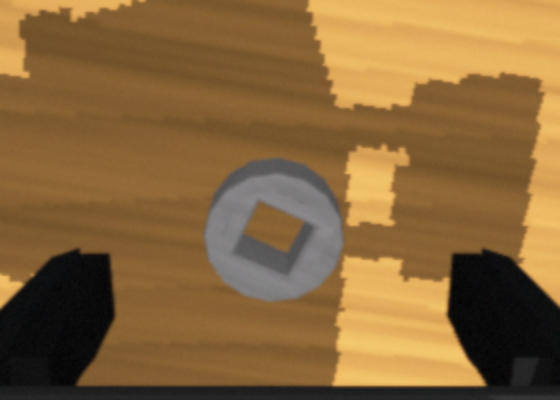

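The smaller spacer is centred at crop (275,237). Its hole rim corners are near (262,199), (317,222), (290,275) and (233,252).

Run:
```python
from h import *
s=rep();C=cam('wrist',s)
k=np.array([[262,199],[317,222],[290,275],[233,252]])/2+[180,120]
P=cast(C,k,.0178);e=np.roll(P,-1,0)-P
print(P.mean(0),np.degrees(np.arctan2(e[:,1],e[:,0])).round(1)%90,np.linalg.norm(e,axis=1).round(4),(delta(P.mean(0),s)*1e3).round(1))
print((delta([.5365,.2557,.0178],s)*1e3).round(1))
```

```text
t 11.2 p [0.5363 0.2539 0.0491] yaw(tool y) -80.44 tilt [ 2.5e-03  9.0e-04 -1.0e+00] F [ 0.55 -0.02  0.57] M [-0.006 -0.018 -0.024] open 87.97 ff 0.0 q7 [-0.55  0.92  0.06  1.8  -0.11  0.42 -1.82]
[0.53606932 0.25512114 0.0178    ] [75.4 75.1 75.5 72. ] [0.0184 0.0198 0.0195 0.0198] [-0.1 -1.2 31.3]
[ 0.4 -1.7 31.3]
```

Request:
carry_out([
  {"rot": [0, 0, 0], "xyz": [0, -0.0014, 0.012], "grip": 0},
  {"rot": [0, 0, 0], "xyz": [0, -0.0014, 0.024], "grip": 0},
  {"rot": [0, 0, 0], "xyz": [0, -0.0014, 0.036], "grip": 60},
  {"rot": [0, 0, 0], "xyz": [0, -0.0014, 0.0455], "grip": 90},
  {"rot": [0, 0, 0], "xyz": [0, -0.0014, 0.0455], "grip": 90},
  {"rot": [0, 0, 0], "xyz": [0, -0.0014, 0.0455], "grip": 255},
  {"rot": [0, 0, 0], "xyz": [0, -0.0014, 0.0455], "grip": 255},
  {"rot": [0, 0, 0], "xyz": [0, -0.0014, 0.0455], "grip": 255},
])

```text
clock: 11.87
tool_pos: [0.5346, 0.2552, 0.0013]
eef_rot: [0.996, 0.084, -0.0, 0.0]
contact_force: [-0.3, 0.6, -0.4]
opening: 0.565
finger_force: 0.0
```

Request:
carry_out([
  {"rot": [0, 0, 0], "xyz": [0, 0, 0], "grip": 255},
  {"rot": [0, 0, 0], "xyz": [0, 0, 0], "grip": 255},
  {"rot": [0, 0, 0], "xyz": [0, 0, 0], "grip": 255},
  {"rot": [0, 0, 0], "xyz": [0, 0, 0], "grip": 255},
  {"rot": [0, 0, 0], "xyz": [0, 0, 0], "grip": 255},
])

```text
clock: 12.28
tool_pos: [0.5348, 0.2554, 0.0019]
eef_rot: [0.996, 0.084, -0.0, 0.0]
contact_force: [0.7, -0.2, -0.5]
opening: 0.497
finger_force: 15.0
```

Run:
```python
from h import *
s=rep()
```

```text
t 12.28 p [0.5348 0.2554 0.0019] yaw(tool y) -80.39 tilt [-0.e+00 -1.e-04 -1.e+00] F [ 0.75 -0.16 -0.49] M [-0.038  0.025  0.027] open 43.73 ff 15.0 q7 [-0.55  1.    0.05  1.8  -0.11  0.35 -1.82]
```

Request:
carry_out([
  {"rot": [0, 0, 0], "xyz": [0, 0, -0.01], "grip": 255},
  {"rot": [0, 0, 0], "xyz": [0, 0, -0.04], "grip": 255},
  {"rot": [0, 0, 0], "xyz": [0, 0, -0.08], "grip": 255},
  {"rot": [0, 0, 0], "xyz": [0, 0, -0.12], "grip": 255},
  {"rot": [0, 0, 0], "xyz": [-0.01, 0.027, -0.14], "grip": 255},
  {"rot": [0, 0, 0], "xyz": [-0.023, 0.062, -0.14], "grip": 255},
  {"rot": [0, 0, 0], "xyz": [-0.036, 0.097, -0.14], "grip": 255},
  {"rot": [0, 0, 0], "xyz": [-0.049, 0.132, -0.14], "grip": 255},
])

```text
clock: 12.95
tool_pos: [0.5085, 0.116, 0.1434]
eef_rot: [0.996, 0.084, 0.001, -0.0]
contact_force: [0.8, 0.7, -0.6]
opening: 0.496
finger_force: 15.0
```

Request:
carry_out([
  {"rot": [0, 0, -0.09], "xyz": [-0.013, 0.035, 0], "grip": 255},
  {"rot": [0, 0, -0.18], "xyz": [-0.026, 0.07, 0], "grip": 255},
  {"rot": [0, 0, -0.27], "xyz": [-0.039, 0.105, 0], "grip": 255},
  {"rot": [0, 0, -0.36], "xyz": [-0.052, 0.14, 0], "grip": 255},
  {"rot": [0, 0, -0.43], "xyz": [-0.063, 0.168, 0], "grip": 255},
  {"rot": [0, 0, -0.43], "xyz": [-0.067, 0.177, 0], "grip": 255},
  {"rot": [0, 0, -0.43], "xyz": [-0.067, 0.177, 0], "grip": 255},
  {"rot": [0, 0, -0.43], "xyz": [-0.067, 0.177, 0], "grip": 255},
])

```text
clock: 13.62
tool_pos: [0.4726, -0.0682, 0.1424]
eef_rot: [0.956, 0.294, 0.001, -0.0]
contact_force: [0.2, 1.7, -0.4]
opening: 0.494
finger_force: 15.0
```

Request:
carry_out([
  {"rot": [0, 0, 0], "xyz": [0, 0, 0], "grip": 255},
  {"rot": [0, 0, 0], "xyz": [0, 0, 0], "grip": 255},
  {"rot": [0, 0, 0], "xyz": [0, 0, 0], "grip": 255},
  {"rot": [0, 0, 0], "xyz": [0, 0, 0], "grip": 255},
  {"rot": [0, 0, 0], "xyz": [0, 0, 0], "grip": 255},
  {"rot": [0, 0, 0], "xyz": [0, 0, 0], "grip": 255},
])

```text
clock: 14.12
tool_pos: [0.4722, -0.0682, 0.1419]
eef_rot: [0.956, 0.295, -0.0, -0.0]
contact_force: [-0.4, 0.5, -0.1]
opening: 0.491
finger_force: 15.0
```

Run:
```python
from h import *
s=rep();im=r.snapshot('wrist')[:,:,::-1];cv2.imwrite('pics/w7.png',im)
C=cam('wrist',s)
print(proj(C,[[.5297,-.0301,.087]]))
c=np.vstack([im[60:180,240:400],im[210:320,240:400]])
c=cv2.resize(c,None,fx=2.6,fy=2.6,interpolation=cv2.INTER_CUBIC)
a=cv2.resize(im[60:180,270:400],(650,600),interpolation=cv2.INTER_CUBIC)
b=cv2.resize(im[225:325,265:375],(440,400),interpolation=cv2.INTER_CUBIC)
o=np.zeros((600,800,3),np.uint8);o[:480,:400]=cv2.resize(im[62:182,283:383],(400,480),interpolation=cv2.INTER_CUBIC);o[:400,400:]=cv2.resize(im[230:330,270:370],(400,400),interpolation=cv2.INTER_CUBIC)
cv2.imwrite('pics/c7.png',o);rep()
```

```text
t 14.12 p [ 0.4722 -0.0682  0.1419] yaw(tool y) -55.7 tilt [-1.e-04 -0.e+00 -1.e+00] F [-0.4   0.54 -0.12] M [-0.027 -0.002  0.028] open 43.24 ff 15.0 q7 [ 0.12  0.67 -0.12  2.1   0.19  0.39 -1.12]
[[321.17610929 120.9054562 ]]
t 14.17 p [ 0.4722 -0.0683  0.1419] yaw(tool y) -55.72 tilt [-0. -0. -1.] F [ 0.02  0.21 -1.34] M [-0.058 -0.013 -0.027] open 43.32 ff 15.0 q7 [ 0.12  0.67 -0.12  2.1   0.19  0.39 -1.12]
```

View pics/c7.png

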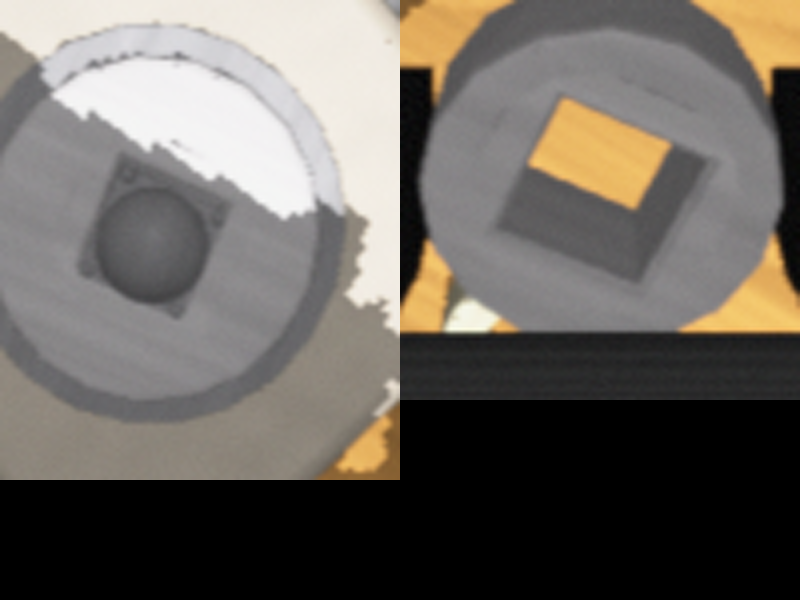

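The larger spacer sits flat on the flange (left). Spindle corner marks are near (128,174), (219,215), (178,308) and (88,270). The held hole's rim corners (right) are near (563,93), (717,160), (643,284) and (497,230).

Run:
```python
from h import *
s=r.get_state();C=cam('wrist',s)
a=np.array([[128,174],[219,215],[178,308],[88,270]])/4-.375+[283,62]
b=(np.array([[563,93],[717,160],[643,284],[497,230]])-[400,0])/4-.375+[270,230]
n=np.array([[152,245]])/4-.375+[283,62]
for q,z in((a,.087),(b,.158),(b,.157)):
    P=cast(C,q,z);e=np.roll(P,-1,0)-P
    print(P.mean(0).round(4),np.degrees(np.arctan2(e[:,1],e[:,0])).round(1)%90,np.linalg.norm(e,axis=1).round(4),'tool',(delta(P.mean(0),s)*1e3).round(2))
print('nose',cast(C,n,.094).round(4),(delta(cast(C,n,.094)[0],s)*1e3).round(2))
print(delta([.5297,-.0301,.087],s)*1e3)
```

```text
[ 0.529  -0.0306  0.087 ] [11.  10.5 11.8 10.4] [0.0153 0.0155 0.0153 0.0157] tool [68.2   0.82 54.87]
[ 0.4733 -0.0683  0.158 ] [ 8.5  7.6 11.  10.3] [0.0199 0.0189 0.019  0.0197] tool [  0.94   0.61 -16.12]
[ 0.4728 -0.0686  0.157 ] [ 8.5  7.6 11.  10.3] [0.02   0.019  0.0192 0.0199] tool [  0.33   0.61 -15.12]
nose [[ 0.5289 -0.0304  0.094 ]] [68.2   0.61 47.87]
[69.07100795  0.81665815 54.87267947]
```

Request:
carry_out([
  {"rot": [0, 0, 0], "xyz": [0.023, 0.0003, 0], "grip": 255},
  {"rot": [0, 0, 0], "xyz": [0.046, 0.0003, 0], "grip": 255},
  {"rot": [0, 0, 0], "xyz": [0.0682, 0.0003, 0.01], "grip": 255},
  {"rot": [0, 0, 0], "xyz": [0.0682, 0.0003, 0.02], "grip": 255},
  {"rot": [0, 0, 0], "xyz": [0.0682, 0.0003, 0.03], "grip": 255},
  {"rot": [0, 0, 0], "xyz": [0.0682, 0.0003, 0.03], "grip": 255},
  {"rot": [0, 0, 0], "xyz": [0.0682, 0.0003, 0.03], "grip": 255},
  {"rot": [0, 0, 0], "xyz": [0.0682, 0.0003, 0.03], "grip": 255},
])

```text
clock: 14.83
tool_pos: [0.5277, -0.0314, 0.112]
eef_rot: [0.956, 0.294, -0.001, 0.0]
contact_force: [-0.1, 0.3, -1.0]
opening: 0.495
finger_force: 15.0
```

Request:
carry_out([
  {"rot": [0, 0, 0], "xyz": [0, 0, 0], "grip": 255},
  {"rot": [0, 0, 0], "xyz": [0, 0, 0], "grip": 255},
  {"rot": [0, 0, 0], "xyz": [0, 0, 0], "grip": 255},
  {"rot": [0, 0, 0], "xyz": [0, 0, 0], "grip": 255},
])

```text
clock: 15.17
tool_pos: [0.5288, -0.0306, 0.1123]
eef_rot: [0.956, 0.294, 0.0, 0.0]
contact_force: [-0.6, 0.4, -0.4]
opening: 0.496
finger_force: 15.0
```

Run:
```python
from h import *
s=rep()
print(delta([.5289,-.0305,.1])*1e3)
```

```text
t 15.17 p [ 0.5288 -0.0306  0.1123] yaw(tool y) -55.76 tilt [ 6.e-04 -1.e-04 -1.e+00] F [-0.63  0.36 -0.37] M [0.    0.009 0.052] open 43.62 ff 15.0 q7 [ 0.03  0.76 -0.11  1.96  0.18  0.42 -1.18]
[ 0.19637615 -0.03787363 12.25817518]
```

Request:
carry_out([
  {"rot": [0, 0, 0], "xyz": [0, 0, 0.004], "grip": 255},
  {"rot": [0, 0, 0], "xyz": [0, 0, 0.008], "grip": 255},
  {"rot": [0, 0, 0], "xyz": [0, 0, 0.011], "grip": 255},
  {"rot": [0, 0, 0], "xyz": [0, 0, 0.014], "grip": 255},
  {"rot": [0, 0, 0], "xyz": [0, 0, 0.017], "grip": 255},
  {"rot": [0, 0, 0], "xyz": [0, 0, 0.019], "grip": 255},
  {"rot": [0, 0, 0], "xyz": [0, 0, 0.02], "grip": 255},
  {"rot": [0, 0, 0], "xyz": [0, 0, 0.02], "grip": 255},
])

```text
clock: 15.83
tool_pos: [0.5285, -0.0305, 0.0916]
eef_rot: [0.956, 0.294, -0.0, -0.0]
contact_force: [-0.6, -0.7, -1.1]
opening: 0.494
finger_force: 15.0
```

Run:
```python
from h import *
s=rep()
```

```text
t 15.83 p [ 0.5285 -0.0305  0.0916] yaw(tool y) -55.75 tilt [-4.e-04 -1.e-04 -1.e+00] F [-0.63 -0.74 -1.14] M [-0.003 -0.003  0.027] open 43.45 ff 15.0 q7 [ 0.03  0.8  -0.09  1.97  0.18  0.38 -1.18]
```

Bottom at about 90 mm, over the nose with no side force. I'll ease onto the shoulder.

Request:
carry_out([
  {"rot": [0, 0, 0], "xyz": [0, 0, 0.001], "grip": 255},
  {"rot": [0, 0, 0], "xyz": [0, 0, 0.002], "grip": 255},
  {"rot": [0, 0, 0], "xyz": [0, 0, 0.003], "grip": 255},
  {"rot": [0, 0, 0], "xyz": [0, 0, 0.004], "grip": 255},
  {"rot": [0, 0, 0], "xyz": [0, 0, 0.005], "grip": 255},
  {"rot": [0, 0, 0], "xyz": [0, 0, 0.006], "grip": 255},
  {"rot": [0, 0, 0], "xyz": [0, 0, 0.007], "grip": 255},
  {"rot": [0, 0, 0], "xyz": [0, 0, 0.007], "grip": 255},
])

```text
clock: 16.5
tool_pos: [0.5285, -0.0305, 0.0847]
eef_rot: [0.956, 0.294, -0.0, -0.0]
contact_force: [-0.1, 0.0, -0.4]
opening: 0.489
finger_force: 15.0
```

Run:
```python
from h import *
s=rep()
```

```text
t 16.5 p [ 0.5285 -0.0305  0.0847] yaw(tool y) -55.75 tilt [-3.e-04 -1.e-04 -1.e+00] F [-0.12  0.04 -0.42] M [-0.047  0.007  0.   ] open 43.02 ff 15.0 q7 [ 0.03  0.81 -0.09  1.98  0.19  0.36 -1.19]
```

It has dropped onto the square, with the bottom at 83 mm. Home is at tool height of about 70 mm.

Request:
carry_out([
  {"rot": [0, 0, 0], "xyz": [0, 0, 0.002], "grip": 255},
  {"rot": [0, 0, 0], "xyz": [0, 0, 0.004], "grip": 255},
  {"rot": [0, 0, 0], "xyz": [0, 0, 0.006], "grip": 255},
  {"rot": [0, 0, 0], "xyz": [0, 0, 0.008], "grip": 255},
  {"rot": [0, 0, 0], "xyz": [0, 0, 0.01], "grip": 255},
  {"rot": [0, 0, 0], "xyz": [0, 0, 0.012], "grip": 255},
  {"rot": [0, 0, 0], "xyz": [0, 0, 0.0135], "grip": 255},
  {"rot": [0, 0, 0], "xyz": [0, 0, 0.0135], "grip": 255},
])

```text
clock: 17.17
tool_pos: [0.5285, -0.0305, 0.0711]
eef_rot: [0.956, 0.294, -0.0, -0.0]
contact_force: [0.3, 0.8, -0.8]
opening: 0.493
finger_force: 15.0
```

Request:
carry_out([
  {"rot": [0, 0, 0], "xyz": [0, 0, 0.0006], "grip": 255},
  {"rot": [0, 0, 0], "xyz": [0, 0, 0.0012], "grip": 255},
  {"rot": [0, 0, 0], "xyz": [0, 0, 0.0018], "grip": 255},
  {"rot": [0, 0, 0], "xyz": [0, 0, 0.0018], "grip": 255},
])

```text
clock: 17.5
tool_pos: [0.5287, -0.0305, 0.0696]
eef_rot: [0.956, 0.294, 0.0, 0.0]
contact_force: [-0.1, 0.2, -1.2]
opening: 0.493
finger_force: 15.0
```

Run:
```python
from h import *
s=rep()
```

```text
t 17.5 p [ 0.5287 -0.0305  0.0696] yaw(tool y) -55.75 tilt [ 1.e-04 -0.e+00 -1.e+00] F [-0.14  0.16 -1.21] M [0.003 0.024 0.025] open 43.37 ff 15.0 q7 [ 0.02  0.84 -0.08  1.98  0.19  0.33 -1.19]
```

Request:
carry_out([
  {"rot": [0, 0, 0], "xyz": [0, 0, 0.0004], "grip": 255},
  {"rot": [0, 0, 0], "xyz": [0, 0, 0.0008], "grip": 255},
  {"rot": [0, 0, 0], "xyz": [0, 0, 0.0008], "grip": 255},
])

```text
clock: 17.75
tool_pos: [0.5287, -0.0305, 0.0694]
eef_rot: [0.956, 0.295, 0.0, 0.0]
contact_force: [-0.6, -0.2, 4.5]
opening: 0.491
finger_force: 15.0
```

Run:
```python
from h import *
s=rep()
```

```text
t 17.75 p [ 0.5287 -0.0305  0.0694] yaw(tool y) -55.74 tilt [ 5.e-04 -2.e-04 -1.e+00] F [-0.6  -0.19  4.55] M [-0.034  0.243 -0.057] open 43.22 ff 15.0 q7 [ 0.02  0.84 -0.08  1.98  0.19  0.33 -1.19]
```

Contact at 69.4 mm with 4.5 N, so it is home. I'll back off a touch, release, rise and back away for a check.

Request:
carry_out([
  {"rot": [0, 0, 0], "xyz": [0, 0, -0.0006], "grip": 255},
  {"rot": [0, 0, 0], "xyz": [0, 0, -0.0006], "grip": 100},
  {"rot": [0, 0, 0], "xyz": [0, 0, -0.0006], "grip": 0},
  {"rot": [0, 0, 0], "xyz": [0, 0, -0.0006], "grip": 0},
  {"rot": [0, 0, 0], "xyz": [0, 0, -0.0006], "grip": 0},
  {"rot": [0, 0, 0], "xyz": [0, 0, -0.005], "grip": 0},
  {"rot": [0, 0, 0], "xyz": [0, 0, -0.03], "grip": 0},
  {"rot": [0, 0, 0], "xyz": [0, 0, -0.065], "grip": 0},
])

```text
clock: 18.42
tool_pos: [0.5266, -0.0304, 0.1326]
eef_rot: [0.956, 0.295, -0.003, -0.001]
contact_force: [1.5, -0.2, 0.1]
opening: 0.989
finger_force: 0.0
```

Request:
carry_out([
  {"rot": [0, 0, 0], "xyz": [-0.02, 0, -0.01], "grip": 0},
  {"rot": [0, 0, 0], "xyz": [-0.05, 0, -0.01], "grip": 0},
  {"rot": [0, 0, 0], "xyz": [-0.08, 0, -0.01], "grip": 0},
  {"rot": [0, 0, 0], "xyz": [-0.1, 0, -0.01], "grip": 0},
  {"rot": [0, 0, 0], "xyz": [-0.1, 0, -0.01], "grip": 0},
  {"rot": [0, 0, 0], "xyz": [-0.1, 0, -0.01], "grip": 0},
])

```text
clock: 18.92
tool_pos: [0.4455, -0.0875, 0.1442]
eef_rot: [0.956, 0.294, -0.0, 0.0]
contact_force: [0.3, 0.8, -0.0]
opening: 1.0
finger_force: 0.0
```

Run:
```python
from h import *
s=rep();im=r.snapshot('wrist')[:,:,::-1];sc=r.snapshot('scene')[:,:,::-1]
o=np.zeros((600,800,3),np.uint8)
o[:400,:480]=im[:,80:560]
o[:600,480:]=cv2.resize(sc[160:280,275:339],(320,600),interpolation=cv2.INTER_CUBIC)
cv2.imwrite('pics/c8.png',o)
```

```text
t 18.92 p [ 0.4455 -0.0875  0.1442] yaw(tool y) -55.84 tilt [-0.e+00 -4.e-04 -1.e+00] F [ 0.33  0.82 -0.01] M [-0.026 -0.012  0.002] open 88.01 ff 0.0 q7 [ 0.17  0.65 -0.12  2.16  0.21  0.35 -1.1 ]
```

View pics/c8.png

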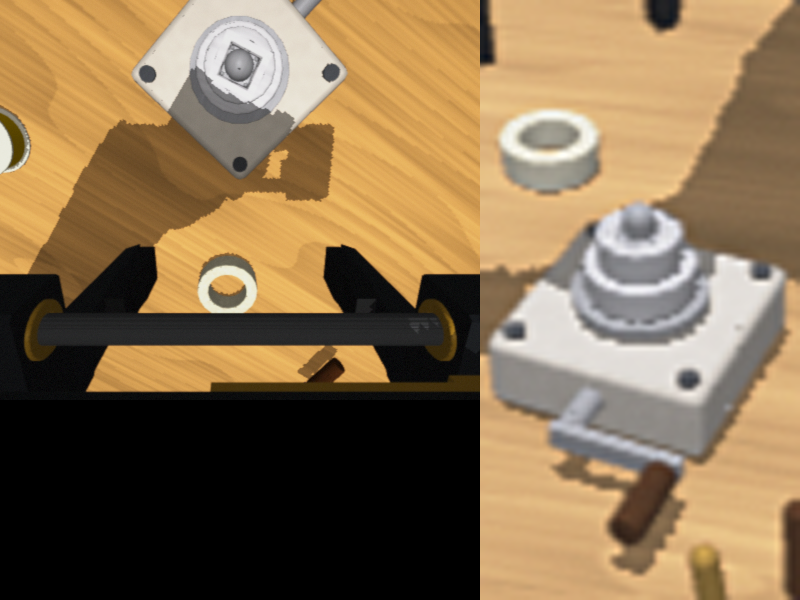

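Both spacers are stacked flush on the flange, larger below and smaller above, with the nose at (240,65) in the left view and (640,220) in the right. The robot is clear, so I'm handing in.

```bash
python3 -c "
from plant import r
print(r.finish_job())"
```

```text
the job is handed in; nothing more can be done
None
```

The larger spacer is home on the flange with the smaller one fully down on top, the arm is clear and touched nothing else, and the job was handed in at about 19 s of the 67 s allowed.

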